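Slide the opal glass stage plate home in the microscope's light base

ROBOT

A 6-joint arm with a two-finger parallel gripper is mounted at the origin on the work surface. World frame = base frame: x ahead of the robot, y to its left, z up, the work surface at z = 0. Lengths are in m, angles in rad, forces in N, time in s.
With the tool pointing down it reaches from about 0.35 to 0.975 m from the base axis. Payload 4.9 kg.
Tool frame: the origin (TCP) lies at the very end of the fingers, on their centre line; the grasp point (between the pads) lies 19 mm behind it; z points along the fingers, y is the line along which they close (so a half turn about z gives the same grasp; the last joint's range is limited). The gripper opens to 85 mm and grips with 20 to 120 N. Pads are 22 mm wide; open, the fingers measure 114 mm over their backs; the gripper's body (76 mm by 85 mm) begins 54 mm behind the grasp point. The pads swing forward as they close: fully open they stand 13 mm farther back than shut.
Start: joints at [1.203, 0.053, 1.613, -0, 1.476, -0.119], TCP at [0.154, 0.606, 0.231] pointing down, gripper open.
Joint ranges: [-3.01, 3.01], [-1.01, 2.22], [0.06, 2.58], [-1.02, 4.17], [0.09, 2.62], [-3.14, 3.14]. Speed limits (rad/s): [2.57, 2.57, 3.14, 3.14, 3.14, 3.14].

INTERFACE

Orientations are given as a rotation vector (axis times angle).
In Python, from station import ctrl, imaging gives the robot as it stands.
- The arm moves only by the tool play_rows, never from a script. Its argument "series" is a list of rows, each a list of 3 entries, a list of its own where there are three numbers: the opening, from 0 (shut) to 1 (fully open), then the shift along the tool's x, y, z each as a share of 0.05 m, from -1 to 1, then the turn, a rotation vector about the tool's x, y, z each as a share of 8 degrees, from -1 to 1. In form: [[grip, [dx, dy, dz], [ax, ay, az]], ...]. A call has 1 to 8 rows; each row shifts and turns the commanded pose from where the row before left it, along the tool's axes as they then stand; what a row does not reach is not made up. A row lasts 1/8 s, in which the tool goes at most 62.5 mm and 10.7 degrees, less where a joint would pass 70% of its speed; a pose out of reach is approached as far as the arm can. A call with a number of a shift or a turn outside -1 to 1 is refused whole. A call with a gripper value outside its range is refused whole. The fingers move at their own pace and stop on an object; "force" is the grip in N (left out, the last holds). Time passes only in rows, so rows that do not move let the fingers close. It gives the time, the measured TCP pose, the force, the opening and the grip force at its end, in the units of the state.
- ctrl.get_obs(): the state, without advancing time (a new reading comes with each control period).
- imaging.get_image(name): name is "scene" or "top"; returns a dict with "color" (420x560x3 uint8, blue, green, red), "fx", "fy", "cx", "cy" (pixels), "extrinsics" (4x4, takes a point from world to camera coordinates). Camera axes: x right, y down, z forward; pixel columns grow to the right and rows downward; lengths in m; the calibration is good to about 2 mm. A picture is of the moment at which its call begins. There is no depth.
- ctrl.finish_job(): hands the job in; it is judged then, once.
The state is a dict: "t": time; "q": joint angles; "dq": joint speeds; "effort": joint torques, N m; "tool_pos": TCP position; "tool_rot": TCP orientation; "contact_force": force on the tool from outside, world axes, zero at the start; "wrist_torque": the same for the moment, N m; "opening": finger opening in m; "grip_force": force on a finger pad.
Only numpy, scipy, OpenCV 4.12 (cv2) and the standard library are available. Lean on these libraries where they do the work, as an engineer would, in place of code of your own. Each camera call takes 0.05 s, during which the arm holds its last target. There are 200 camera calls.

TASK

Make the stereo microscope's light base ready for transmitted light: using only fingertips, push the white opal glass stage plate across the top of the base until it drops into the round recess and lies flush, then swing both stage clips in so that their free ends lie over the plate. Slide and nudge only, never pick the plate up, and leave the black plate and the things around the base where they are.

Things in the scene. Friction and masses are not known exactly. Their poses are not given: they have to be found in the camera images.
- light_base: stereo microscope's light base: a flat box, fixed, 200 mm (its x) by 270 mm (its y), top face level at 40 mm above the bench; ivory housing with a mid-grey top. Origin: centre of its underside on the bench. +x points away from the robot (turned up to 0.3 rad), +y to the left. Recess centre at +30 mm x, 0 y; clip pivots at +80 mm x, plus and minus 26 mm y
- recess (a point): centre of the round recess at the level of the base's top face (40 mm above the bench). The recess is 63 mm across, 6 mm deep, with a square edge and a flat dark floor; a warm yellow lamp window 28 mm across lies in the middle of the floor
- glass_plate: the white opal glass stage plate, a loose flat disc 60 mm across and 6 mm thick, about 40 g. Origin: centre of its underside; z up. It starts lying flat on the base's top, on the robot's side of the recess, to the left or to the right; fully home its origin is 6 mm below the base's top
- black_plate: the black stage plate, same size, lying flat on the other front side of the base's top; stays where it is. Origin: centre of its underside
- clip_left (a joint): left stage clip (+26 mm y in the base's frame): angle in rad about its vertical pivot. 0 = fully in, at its stop, pointing along the base's -x and 18 degrees inward, over the recess; grows as it swings outward, to 1.9 at the other stop. Starts 1.35 to 1.8, clear of the recess. Turns stiffly (0.5 N at its end) and stays where left
- clip_left_end (a point): point on the left clip's centre line 50 mm from its pivot, 5.5 mm above the base's top. The clip is a steel strip 9 mm wide, reaching 57 mm from the pivot, 3 to 5.5 mm above the base's top (it clears a flush plate by 3 mm, but not a plate lying on the base); the last 12 mm turn up to 15 mm above the base's top
- clip_left_pivot (a point): point on the left clip's pivot axis, 5.5 mm above the base's top; the pivot post is 13 mm across and 11 mm high above the base's top
- clip_right (a joint): mirror image of clip_left, at -26 mm y in the base's frame: 0 = fully in against its stop, 1.9 = fully out; starts between 1.35 and 1.8
- clip_right_end (a point): point on the right clip's centre line 50 mm from its pivot, near its free end, 5.5 mm above the base's top
- clip_right_pivot (a point): point on the right clip's pivot axis, 5.5 mm above the base's top; post as on the left
- oil_bottle: small amber bottle with a black cap, 33 mm across, 66 mm high, standing on the bench beside the base; bystander. Origin: centre of its underside
- slide_carton: white carton of slides with a blue band, 80 x 34 x 30 mm, on the bench beside the base; bystander. Origin: centre of its underside
- petri_dish: clear lidded dish, 60 mm across, 15 mm high, on the bench beside the base; bystander. Origin: centre of its underside
Mind the look-alikes: they are no part of the job. What is shaped like the glass_plate but blue is not meant.

How it is judged:
On the way, in this order (a step that is already met when the one before it is completed fails the run):
1. the white glass plate has dropped flush into the recess, the clips still swung aside (horizontal distance between glass_plate and recess below 0.003 m and z of glass_plate in the frame of recess below -0.0045 m and angle between glass_plate's own z axis and vertical below 0.05 rad and horizontal distance between each of clip_left_end, clip_right_end and recess above 0.031 m), for 0.2 s.
2. both stage clips are swung in over the plate (horizontal distance between glass_plate and recess below 0.003 m and z of glass_plate in the frame of recess below -0.0045 m and angle between glass_plate's own z axis and vertical below 0.05 rad and horizontal distance between each of clip_left_end, clip_right_end and recess below 0.025 m), for 0.2 s.
At the end, for the whole second after the job is handed in: The glass plate rests in the recess: centred within 3 mm, underside at least 4.5 mm below the base's top, level within 0.05 rad. From above, each clip's end point is within 25 mm of the recess centre. The black plate and the three things on the bench are within 15 mm of their start (all of step 2 and linear speed of glass_plate below 0.01 m/s and distance of each of black_plate, oil_bottle, slide_carton, petri_dish from where it was at the start of the episode below 0.015 m); the robot touches nothing.
It fails at once if the glass plate is lifted more than 6 mm off the base's top (height (world z) of glass_plate above 0.046 m).
It fails at once if the black plate or a thing beside the base is moved more than 15 mm (distance of any of black_plate, oil_bottle, slide_carton, petri_dish from where it was at the start of the episode above 0.015 m).
It also fails if it takes over 56 s, if anything falls off the work surface, if the arm or the gripper's body presses on something with over 40 N, if the wrist force passes 120 N, or if a joint passes its speed limit or range.

## Working session

There is one attempt and no reset: what is moved stays moved. The work goes in short steps, Python scripts to look and compute and a tool call to move; the robot and the scene stay as the last step left them, time stands still between calls to the robot, and variables do not carry over. Pictures are saved under pics/ and viewed, at most 10 in all, crops included, and the job is handed in when it is done.

Besides the shell and the picture viewer there is one more tool, called after "Request:" as name(argument=value, ...) on one line, values as JSON. play_rows: Moves the arm, as the interface text tells. Shift numbers are shares of 0.05 m and turn numbers shares of 8 degrees, none past 1 either way. Its arguments: {"type":"object","properties":{"series":{"type":"array"},"force":{"type":"number"}},"required":["series"]}

```bash
mkdir -p pics
cat > h.py <<'E'
import cv2,numpy as np
from station import ctrl,imaging
def shot(n,f=None):
    d=imaging.get_image(n)
    if f: cv2.imwrite('pics/'+f,d['color'])
    return d
def ray(d,u,v,z):
    T=np.array(d['extrinsics']);R=T[:3,:3];c=-R.T@T[:3,3]
    r=R.T@np.array([(u-d['cx'])/d['fx'],(v-d['cy'])/d['fy'],1]);return c+r*(z-c[2])/r[2]
def proj(d,p):
    T=np.array(d['extrinsics']);q=T[:3,:3]@np.array(p)+T[:3,3];return d['fx']*q[0]/q[2]+d['cx'],d['fy']*q[1]/q[2]+d['cy']
E
python3 - <<'E'
from h import *
import pickle
a=shot('top','top0.png');b=shot('scene','scene0.png')
pickle.dump((a,b),open('c.pkl','wb'))
for d in(a,b):
    T=np.array(d['extrinsics']);print(d['fx'],-T[:3,:3].T@T[:3,3],T[2,:3])
o=ctrl.get_obs();print(o['t'],o['tool_pos'],o['tool_rot'],o['opening'])
E
```

```text
402.92942278921004 [0.28651804 0.00258393 1.0927507 ] [ 0.24483531 -0.02456539 -0.96925343]
394.1061101765989 [0.90621236 0.25785625 0.74601377] [-0.43825565 -0.33587643 -0.83373797]
0.1 [0.15369034 0.60522421 0.23018444] [-3.89721237e-01 -3.11687020e+00  2.79941783e-03] 0.08555191886362096
```

```bash
ls -a .; ls pics
```

```text
.
..
c.pkl
h.py
pics
scene0.png
top0.png
```

View pics/top0.png

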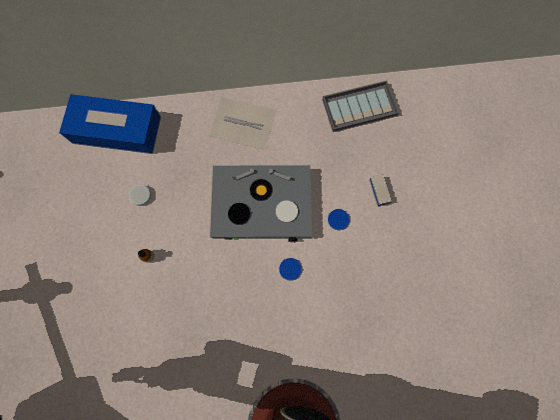

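View pics/scene0.png

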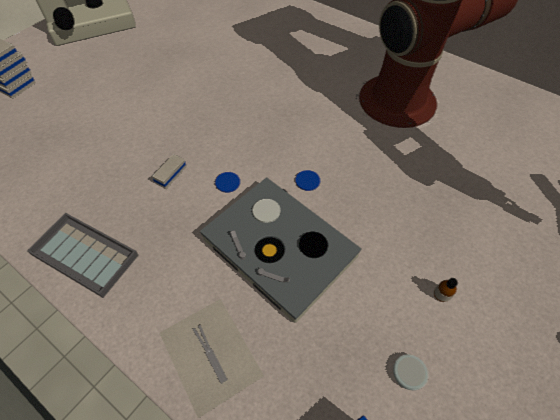

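The top view shows the base at about (212..311, 166..240), the recess and lamp at (261,190), the white plate at (287,211) and the black plate at (239,213). The left clip's pivot is at (254,171) and its end at (235,178); the right clip's are at (271,171) and (292,179). The two blue discs are off the base. The scene view has the recess at (269,250) and the white plate at (266,210).

```bash
cat >> h.py <<'E'
def blob(d,mask,box):
    m=np.zeros(mask.shape,np.uint8);x0,y0,x1,y1=box;m[y0:y1,x0:x1]=mask[y0:y1,x0:x1]*255
    c=max(cv2.findContours(m,0,2)[0],key=cv2.contourArea);M=cv2.moments(c);return M['m10']/M['m00'],M['m01']/M['m00'],cv2.contourArea(c),c
def white(d):
    return (d['color'].min(2)>150)
def lamp(d):
    h=cv2.cvtColor(d['color'],cv2.COLOR_BGR2HSV);return (h[...,1]>150)&(h[...,2]>150)&(h[...,0]>12)&(h[...,0]<35)
BOX={'top':(205,160,316,235),'scene':(195,180,360,320)}
E
python3 - <<'E'
from h import *
import pickle
a,b=pickle.load(open('c.pkl','rb'))
for n,d in(('top',a),('scene',b)):
    u,v,A,_=blob(d,white(d),BOX[n]);print(n,'white',u,v,A,ray(d,u,v,.046))
    u,v,A,_=blob(d,lamp(d),BOX[n]);print('lamp',u,v,A,ray(d,u,v,.034))
    g=d['color'].max(2)<45
    k=(225,203,253,226) if n=='top' else (296,228,332,262)
    u,v,A,_=blob(d,g,k);print('black',u,v,A,ray(d,u,v,.046))
# clip/base pixel picture
cv2.imwrite('pics/crop.png',np.hstack([cv2.resize(a['color'][158:248,205:320],None,fx=3.4,fy=3.4,interpolation=2),cv2.resize(b['color'][195:300,205:320],None,fx=3.4,fy=3.4,interpolation=2)[:306]]))
# base top by grey mask
h=a['color'].astype(int);print(h[230,262],h[175,220],h[160,200])
m=(h[...,2]<=h[...,0])&(h.max(2)>50)&(h.max(2)<160)
u,v,A,c=blob(a,m,(200,155,325,250));r=cv2.minAreaRect(c);p=cv2.boxPoints(r)
for q in p:print(q,ray(a,*q,.04))
E
```

```text
top white 286.32569974554707 210.8269720101781 327.5 [ 0.53892716 -0.04434344  0.046     ]
lamp 261.0 190.0 56.0 [0.60809535 0.01715327 0.034     ]
black 238.7982333798233 213.29335192933516 358.5 [0.54665397 0.08257618 0.046     ]Traceback (most recent call last):
  File "<stdin>", line 5, in <module>
  File "h.py", line 14, in blob
    c=max(cv2.findContours(m,0,2)[0],key=cv2.contourArea);M=cv2.moments(c);return M['m10']/M['m00'],M['m01']/M['m00'],cv2.contourArea(c),c
                                                                                  ~~~~~~~~^~~~~~~~~
ZeroDivisionError: float division by zero
```

Run:
```python
from h import *
import pickle
a,b=pickle.load(open('c.pkl','rb'))
for n,d in(('top',a),('scene',b)):
    w=d['color'];print(w[211,287] if n=='top' else w[210,266], w[230,262] if n=='top' else w[290,300])
    s={'top':(272,197,302,226),'scene':(250,197,283,223)}[n]
    m=w.min(2)>125
    u,v,A,_=blob(d,m,s);print(n,'white',u,v,A,ray(d,u,v,.046))
    u,v,A,_=blob(d,lamp(d),BOX[n]);print('lamp',u,v,A,ray(d,u,v,.034))
    k=(225,203,253,226) if n=='top' else (296,228,332,262)
    u,v,A,_=blob(d,w.max(2)<45,k);print('black',u,v,A,ray(d,u,v,.046))
    h=w.astype(int);m=(h[...,2]<=h[...,0])&(h.max(2)>45)&(h.max(2)<160)
    u,v,A,c=blob(d,m,(200,155,325,250) if n=='top' else (185,170,370,330))
    c=cv2.convexHull(c);p=cv2.approxPolyDP(c,6,True)[:,0]
    for q in p:print(q,ray(d,*map(float,q),.04)[:2])
cv2.imwrite('pics/crop.png',np.hstack([cv2.resize(a['color'][158:248,205:320],None,fx=3.4,fy=3.4,interpolation=2),cv2.resize(b['color'][205:295,205:320],None,fx=3.4,fy=3.4,interpolation=2)]))
```

```text
[163 175 177] [97 96 98]
top white 286.2125603864734 210.7454106280193 345.0 [ 0.53918461 -0.04406935  0.046     ]
lamp 261.0 190.0 56.0 [0.60809535 0.01715327 0.034     ]
black 238.7982333798233 213.29335192933516 358.5 [0.54665397 0.08257618 0.046     ]
[308 166] [ 0.66034091 -0.11925835]
[310 236] [ 0.46511509 -0.09877416]
[211 236] [0.49492924 0.16174111]
[213 166] [0.69041134 0.14203526]
[143 156 160] [81 84 83]
scene white 266.2159259259259 209.81555555555556 450.0 [ 0.53778027 -0.04335211  0.046     ]
lamp 269.130081300813 249.9333333333333 102.5 [0.60611395 0.01716724 0.034     ]
black 312.5376898824878 244.304671825738 581.5 [0.54757825 0.08336139 0.046     ]
[270 181] [ 0.46682152 -0.0878109 ]
[359 248] [0.49436579 0.16183408]
[296 317] [0.68892674 0.14340552]
[201 232] [ 0.661306   -0.11985334]
```

View pics/crop.png

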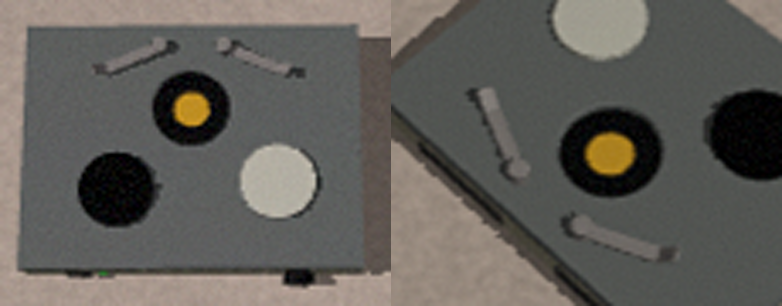

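The crops confirm both clips are swung out, the right one at top-crop (225..300, 45..72) and the left one at (100..172, 45..70). Both views agree within 2 mm: plate (0.539,-0.044), recess (0.607,0.017), base yaw about -0.105. The plan is to use the part-open fingertips as a V behind the plate and push along heading 41.6 degrees. First I rotate 124 degrees about tool z.

Request:
play_rows(series=[[0.47, [0, 0, 0], [0, 0, 1]], [0.47, [0, 0, 0], [0, 0, 1]], [0.47, [0, 0, 0], [0, 0, 1]], [0.47, [0, 0, 0], [0, 0, 1]], [0.47, [0, 0, 0], [0, 0, 1]], [0.47, [0, 0, 0], [0, 0, 1]], [0.47, [0, 0, 0], [0, 0, 1]], [0.47, [0, 0, 0], [0, 0, 1]]], force=20)

```text
t: 1.1
tool_pos: [0.1538, 0.6054, 0.2306]
tool_rot: [1.988, 2.432, -0.002]
contact_force: [-0.5, -0.7, 0.3]
opening: 0.0405
grip_force: 0.0
```

Request:
play_rows(series=[[0.47, [0, 0, 0], [0, 0, 1]], [0.47, [0, 0, 0], [0, 0, 1]], [0.47, [0, 0, 0], [0, 0, 1]], [0.47, [0, 0, 0], [0, 0, 1]], [0.47, [0, 0, 0], [0, 0, 1]], [0.47, [0, 0, 0], [0, 0, 1]], [0.47, [0, 0, 0], [0, 0, 1]], [0.47, [0, 0, 0], [0, 0, 0.5]]])

```text
t: 2.1
tool_pos: [0.1538, 0.6054, 0.2305]
tool_rot: [2.936, 1.115, -0.001]
contact_force: [0.0, 0.0, 0.1]
opening: 0.0401
grip_force: 0.0
```

```bash
cat >> h.py <<'E'
from scipy.spatial.transform import Rotation as Ro
def go(x,y,z,head=None):
    o=ctrl.get_obs();R=Ro.from_rotvec(o['tool_rot']).as_matrix();p=np.array(o['tool_pos'])
    print('t',round(o['t'],2),'tcp',p.round(4),'xhead',round(np.degrees(np.arctan2(R[1,0],R[0,0])),2),'zax',R[:,2].round(3),'open',round(o['opening'],4),'F',np.round(o['contact_force'],1))
    print('shift rows(0.05m) tool xyz',(R.T@(np.array([x,y,z])-p)/.05).round(3))
    if head is not None:
        d=(np.degrees(np.arctan2(R[1,0],R[0,0]))-head+180)%360-180;print('turn z units',d/8)
E
python3 -c "
from h import *
go(.500,-.079,.23,41.6)"
```

```text
t 2.1 tcp [0.1538 0.6054 0.2305] xhead 41.59 zax [-0.    -0.001 -1.   ] open 0.0401 F [0.  0.  0.1]
shift rows(0.05m) tool xyz [-3.907 14.834  0.024]
turn z units -0.0012012849006204362
```

Request:
play_rows(series=[[0.47, [-0.244, 0.927, 0], [0, 0, 0]], [0.47, [-0.244, 0.927, 0], [0, 0, 0]], [0.47, [-0.244, 0.927, 0], [0, 0, 0]], [0.47, [-0.244, 0.927, 0], [0, 0, 0]], [0.47, [-0.244, 0.927, 0], [0, 0, 0]], [0.47, [-0.244, 0.927, 0], [0, 0, 0]], [0.47, [-0.244, 0.927, 0], [0, 0, 0]], [0.47, [-0.244, 0.927, 0], [0, 0, 0]]])

```text
t: 3.1
tool_pos: [0.3281, 0.2626, 0.2309]
tool_rot: [2.935, 1.12, -0.0]
contact_force: [1.1, 0.7, 0.7]
opening: 0.0399
grip_force: 0.0
```

Request:
play_rows(series=[[0.47, [-0.244, 0.927, 0], [0, 0, 0]], [0.47, [-0.244, 0.927, 0], [0, 0, 0]], [0.47, [-0.244, 0.927, 0], [0, 0, 0]], [0.47, [-0.244, 0.927, 0], [0, 0, 0]], [0.47, [-0.244, 0.927, 0], [0, 0, 0]], [0.47, [-0.244, 0.927, 0], [0, 0, 0]], [0.47, [-0.244, 0.927, 0], [0, 0, 0]], [0.47, [-0.244, 0.927, 0], [0, 0, 0]]])

```text
t: 4.1
tool_pos: [0.5023, -0.0791, 0.2308]
tool_rot: [-2.935, -1.119, 0.0]
contact_force: [0.0, 0.8, 0.2]
opening: 0.04
grip_force: 0.0
```

```bash
python3 -c "
from h import *
go(.500,-.079,.06,41.6)"
```

```text
t 4.1 tcp [ 0.5023 -0.0791  0.2308] xhead 41.72 zax [-0.  0. -1.] open 0.04 F [0.  0.8 0.2]
shift rows(0.05m) tool xyz [-0.033 -0.029  3.417]
turn z units 0.015413107787342284
```

Request:
play_rows(series=[[0.47, [0, 0, 0.9], [0, 0, 0]], [0.47, [0, 0, 0.9], [0, 0, 0]], [0.47, [0, 0, 0.9], [0, 0, 0]], [0.47, [0, 0, 0.7], [0, 0, 0]], [0.47, [0, 0, 0.2], [0, 0, 0]], [0.47, [0, 0, 0], [0, 0, 0]]])

```text
t: 4.85
tool_pos: [0.5018, -0.0775, 0.0512]
tool_rot: [-2.935, -1.119, 0.001]
contact_force: [-0.2, 0.0, 0.8]
opening: 0.0402
grip_force: 0.0
```

Run:
```python
from h import *
d=shot('scene');go(.500,-.079,.043,41.6)
cv2.imwrite('pics/s1.png',cv2.resize(d['color'][170:270,210:350],None,fx=5,fy=5,interpolation=2))
```

```text
t 4.9 tcp [ 0.5028 -0.0778  0.0524] xhead 41.74 zax [ 0.001 -0.    -1.   ] open 0.0398 F [0.9 0.1 1.1]
shift rows(0.05m) tool xyz [-0.058 -0.019  0.188]
turn z units 0.017983014849619394
```

View pics/s1.png

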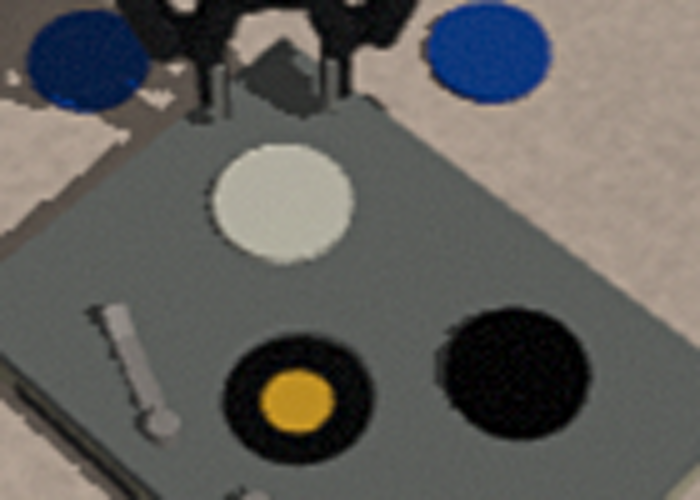

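The part-open fingers stand behind the white plate, with tips near crop (205..345, 110) and the plate centred at (283,203). The path to the recess at (298,400) is free. Next I probe down for the base's top.

Request:
play_rows(series=[[0.47, [0, 0, 0.04], [0, 0, 0]], [0.47, [0, 0, 0.04], [0, 0, 0]], [0.47, [0, 0, 0.04], [0, 0, 0]], [0.47, [0, 0, 0], [0, 0, 0]]])

```text
t: 5.4
tool_pos: [0.5019, -0.0775, 0.0453]
tool_rot: [-2.935, -1.119, 0.0]
contact_force: [0.4, -1.0, -0.4]
opening: 0.0397
grip_force: 0.0
```

Request:
play_rows(series=[[0.47, [0, 0, 0.03], [0, 0, 0]], [0.47, [0, 0, 0], [0, 0, 0]]])

```text
t: 5.65
tool_pos: [0.5019, -0.0775, 0.0436]
tool_rot: [-2.935, -1.119, 0.0]
contact_force: [-0.6, -0.4, 0.6]
opening: 0.04
grip_force: 0.0
```

Request:
play_rows(series=[[0.47, [0, 0, 0.03], [0, 0, 0]], [0.47, [0, 0, 0], [0, 0, 0]]])

```text
t: 5.9
tool_pos: [0.5019, -0.0775, 0.0422]
tool_rot: [-2.935, -1.119, 0.0]
contact_force: [-0.1, -0.6, 0.4]
opening: 0.04
grip_force: 0.0
```

Request:
play_rows(series=[[0.47, [0, 0, 0.03], [0, 0, 0]], [0.47, [0, 0, 0], [0, 0, 0]]])

```text
t: 6.15
tool_pos: [0.5019, -0.0775, 0.0407]
tool_rot: [-2.935, -1.119, 0.0]
contact_force: [-0.8, 0.4, 0.1]
opening: 0.0402
grip_force: 0.0
```

Request:
play_rows(series=[[0.47, [0, 0, 0.02], [0, 0, 0]], [0.47, [0, 0, 0], [0, 0, 0]]])

```text
t: 6.4
tool_pos: [0.5019, -0.0775, 0.0397]
tool_rot: [-2.935, -1.119, 0.0]
contact_force: [0.2, -0.2, -1.1]
opening: 0.04
grip_force: 0.0
```

Request:
play_rows(series=[[0.47, [0, 0, 0.02], [0, 0, 0]], [0.47, [0, 0, 0], [0, 0, 0]]])

```text
t: 6.65
tool_pos: [0.502, -0.0775, 0.0387]
tool_rot: [-2.935, -1.119, 0.0]
contact_force: [0.2, 0.0, -0.5]
opening: 0.0398
grip_force: 0.0
```

Request:
play_rows(series=[[0.47, [0, 0, 0.02], [0, 0, 0]], [0.47, [0, 0, 0], [0, 0, 0]]])

```text
t: 6.9
tool_pos: [0.5021, -0.0776, 0.0385]
tool_rot: [-2.935, -1.119, 0.0]
contact_force: [-1.7, 0.8, 3.3]
opening: 0.0398
grip_force: 2.4
```

Request:
play_rows(series=[[0.47, [0, 0, 0.02], [0, 0, 0]], [0.47, [0, 0, 0], [0, 0, 0]]])

```text
t: 7.15
tool_pos: [0.5022, -0.0776, 0.0385]
tool_rot: [-2.935, -1.119, 0.001]
contact_force: [-6.5, 1.4, 12.3]
opening: 0.04
grip_force: 5.8
```

Request:
play_rows(series=[[0.47, [0, 0, 0.02], [0, 0, 0]], [0.47, [0, 0, 0], [0, 0, 0]]])

```text
t: 7.4
tool_pos: [0.5022, -0.0776, 0.0384]
tool_rot: [-2.935, -1.119, 0.002]
contact_force: [-10.0, 3.2, 18.0]
opening: 0.0401
grip_force: 9.0
```

Contact comes at TCP z 0.0385. I raise the tips about 2 mm clear, then push the first part of the way.

Request:
play_rows(series=[[0.47, [0, -0.02, -0.075], [0, 0, 0]], [0.47, [0.2, 0, 0], [0, 0, 0]], [0.47, [0.2, 0, 0], [0, 0, 0]], [0.47, [0.2, 0, 0], [0, 0, 0]], [0.47, [0.2, 0, 0], [0, 0, 0]], [0.47, [0.2, 0, 0], [0, 0, 0]], [0.47, [0.1, 0, 0], [0, 0, 0]], [0.47, [0, 0, 0], [0, 0, 0]]])

```text
t: 8.4
tool_pos: [0.5426, -0.0399, 0.0395]
tool_rot: [2.935, 1.12, -0.0]
contact_force: [-0.5, 0.2, -0.5]
opening: 0.0405
grip_force: 0.0
```

```bash
cat >> h.py <<'E'
REC=np.array([.6061,.0172])  # recess as seen by the scene camera
def plate(z=.046,f=None):
    d=shot('scene')
    m=(d['color'].min(2)>115)
    u,v,A,c=blob(d,m,(205,190,345,290));(cx,cy),ax,_=cv2.fitEllipse(cv2.convexHull(c));P=ray(d,cx,cy,z)[:2]
    R=Ro.from_rotvec(ctrl.get_obs()['tool_rot']).as_matrix();e=np.append(REC-P,0)
    t=np.array(ctrl.get_obs()['tool_pos']);t[2]=0
    print('plate px',round(cx,1),round(cy,1),'A',A,'ax',np.round(ax,1),P.round(4),'to recess in tool mm',(R.T@e*1e3).round(1)[:2],'plate from tcp mm',(R.T@(np.append(P,0)-t)*1e3).round(1)[:2])
    if f:cv2.imwrite('pics/'+f,cv2.resize(d['color'][180:300,210:350],None,fx=5,fy=5,interpolation=2))
E
python3 - <<'E'
from h import *
go(.6,0,.04);plate(f='s2.png')
E
```

```text
t 8.4 tcp [ 0.5426 -0.0399  0.0395] xhead 41.77 zax [-0. -0. -1.] open 0.0405 F [-0.5  0.2 -0.5]
shift rows(0.05m) tool xyz [ 1.388  0.169 -0.009]
plate px 272.3 186.3 A 1254.5 ax [13.7 46.6] [ 0.4793 -0.0716] to recess in tool mm [153.7  18.2] plate from tcp mm [-68.1 -18.5]
```

View pics/s2.png

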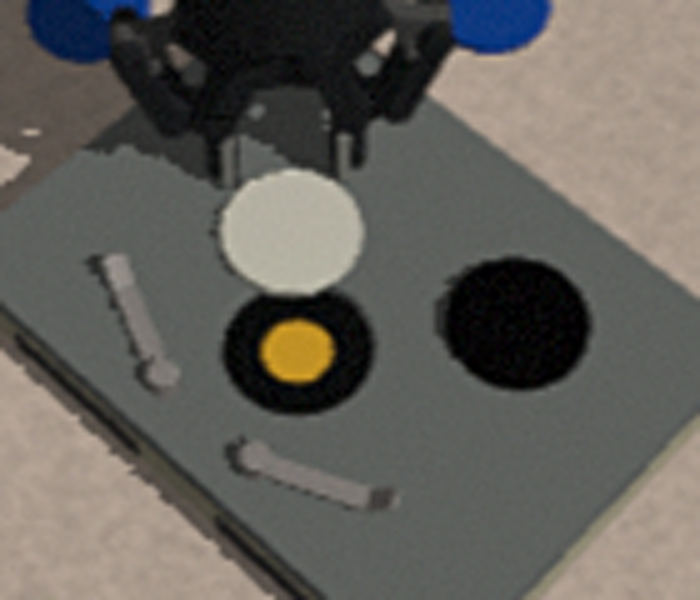

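The plate sits squarely in the V at crop (291,231), with its leading edge just over the recess at (298,350). My mask merged the plate with the bench, so I'll tighten it.

```bash
sed -i 's/(205,190,345,290)/(240,206,300,290)/; s/m=(d\[.color.\].min(2)>115)/m=(d["color"].min(2)>115)\&(d["color"][...,1].astype(int)>d["color"][...,2].astype(int)-9)/' h.py
python3 - <<'E'
from h import *
plate()
E
```

```text
plate px 268.1 225.8 A 522.5 ax [24.7 28.3] [ 0.5672 -0.0154] to recess in tool mm [50.7  1.6] plate from tcp mm [35.1 -1.9]
```

Request:
play_rows(series=[[0.47, [0.1, 0.008, 0], [0, 0, 0]], [0.47, [0.15, 0.008, 0], [0, 0, 0]], [0.47, [0.15, 0.008, 0], [0, 0, 0]], [0.47, [0.15, 0.008, 0], [0, 0, 0]], [0.47, [0.1, 0, 0], [0, 0, 0]], [0.47, [0.05, 0, 0], [0, 0, 0]], [0.47, [0, 0, 0], [0, 0, 0]]])

```text
t: 9.38
tool_pos: [0.5697, -0.018, 0.0395]
tool_rot: [-2.935, -1.12, -0.0]
contact_force: [-0.1, -0.3, 0.9]
opening: 0.0402
grip_force: 0.0
```

Run:
```python
from h import *
go(.6,0,.04);plate()
```

```text
t 9.38 tcp [ 0.5697 -0.018   0.0395] xhead 41.75 zax [ 0.  0. -1.] open 0.0402 F [-0.1 -0.3  0.9]
shift rows(0.05m) tool xyz [ 0.692  0.136 -0.009]
plate px 268.4 240.2 A 557.5 ax [25.9 29.2] [0.5942 0.0062] to recess in tool mm [16.2 -0.3] plate from tcp mm [34.5 -1.6]
```

Request:
play_rows(series=[[0.47, [0.06, 0, 0], [0, 0, 0]], [0.47, [0.06, 0, 0], [0, 0, 0]], [0.47, [0.06, 0, 0], [0, 0, 0]], [0.47, [0.06, 0, 0], [0, 0, 0]], [0.47, [0.04, 0, 0], [0, 0, 0]], [0.47, [0.04, 0, 0], [0, 0, 0]], [0.47, [0, 0, 0], [0, 0, 0]]])

```text
t: 10.3
tool_pos: [0.5816, -0.0073, 0.0395]
tool_rot: [-2.935, -1.119, -0.0]
contact_force: [0.2, 0.1, 0.2]
opening: 0.0401
grip_force: 0.0
```

Run:
```python
from h import *
go(.6,0,.04);plate(f='s3.png')
```

```text
t 10.3 tcp [ 0.5816 -0.0073  0.0395] xhead 41.75 zax [ 0.  0. -1.] open 0.0401 F [0.2 0.1 0.2]
shift rows(0.05m) tool xyz [ 0.372  0.136 -0.009]
plate px 268.8 247.4 A 593.5 ax [27.1 29.1] [0.6069 0.0172] to recess in tool mm [-0.6 -0.6] plate from tcp mm [35.2 -1.4]
```

View pics/s3.png

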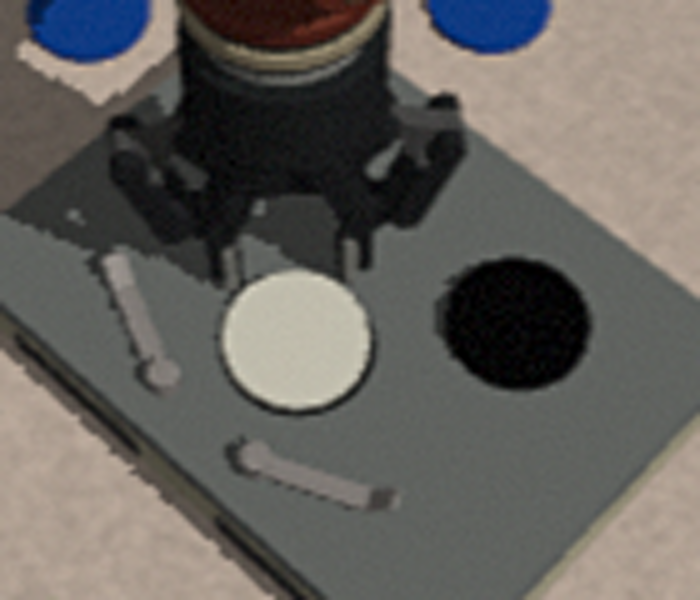

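The plate is at crop (297,341) and looks tilted: its leading edge is in and its trailing edge is still on the lip at the fingers. I push a few mm more.

Request:
play_rows(series=[[0.47, [0.03, 0, 0], [0, 0, 0]], [0.47, [0.03, 0, 0], [0, 0, 0]], [0.47, [0, 0, 0], [0, 0, 0]]])

```text
t: 10.72
tool_pos: [0.5839, -0.0054, 0.0396]
tool_rot: [2.935, 1.119, 0.0]
contact_force: [-0.1, 0.0, -0.4]
opening: 0.0402
grip_force: 0.0
```

Run:
```python
from h import *
go(.6,0,.04);plate(.04);d=shot('scene');print(proj(d,[*REC,.04]))
```

```text
t 10.72 tcp [ 0.5839 -0.0054  0.0396] xhead 41.75 zax [ 0.  0. -1.] open 0.0402 F [-0.1  0.  -0.4]
shift rows(0.05m) tool xyz [ 0.312  0.135 -0.008]
plate px 268.8 248.8 A 569.5 ax [26.3 29. ] [0.607  0.0169] to recess in tool mm [-0.5 -0.8] plate from tcp mm [32.2 -1.2]
(np.float64(269.1176143377104), np.float64(248.52851074089546))
```

Request:
play_rows(series=[[0.47, [0.03, 0, 0], [0, 0, 0]], [0.47, [0.03, 0, 0], [0, 0, 0]], [0.47, [0, 0, 0], [0, 0, 0]]])

```text
t: 11.2
tool_pos: [0.5861, -0.0033, 0.0396]
tool_rot: [2.935, 1.12, 0.0]
contact_force: [0.2, -0.3, -0.5]
opening: 0.0399
grip_force: 0.0
```

Run:
```python
from h import *
go(.6,0,.04);plate(.04,f='s4.png')
```

```text
t 11.2 tcp [ 0.5861 -0.0033  0.0396] xhead 41.75 zax [ 0. -0. -1.] open 0.0399 F [ 0.2 -0.3 -0.5]
shift rows(0.05m) tool xyz [ 0.252  0.135 -0.008]
plate px 268.7 248.8 A 564.5 ax [26.2 29. ] [0.607  0.0169] to recess in tool mm [-0.5 -0.8] plate from tcp mm [29.2 -1.2]
```

View pics/s4.png

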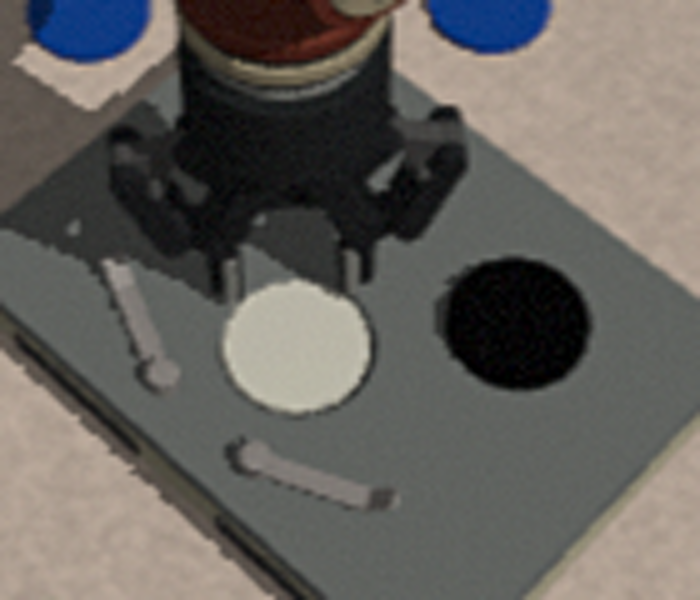

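The fingers advanced 5 mm over the plate while it stayed at crop (297,347), centred on the recess within 1 mm, so it has dropped in flush. Next come the clips: I work out their angles and the finger paths.

```bash
cat >> h.py <<'E'
YAW=-.105;EX=np.array([np.cos(YAW),np.sin(YAW)]);EY=np.array([-EX[1],EX[0]])
def base(p): q=np.array(p)[:2]-REC;return np.array([q@EX+.03,q@EY])
def world(b): return REC+(b[0]-.03)*EX+b[1]*EY
def centre(side,phi,r,head,gap=0):
    """TCP centre (world) with finger block touching the outer face of clip at angle phi, radius r"""
    ps=phi-np.radians(18);d=np.array([-np.cos(ps),side*np.sin(ps)]);n=np.array([np.sin(ps),side*np.cos(ps)])
    t=np.array([np.cos(head-YAW),np.sin(head-YAW)]);s=np.array([-t[1],t[0]])
    h=.011*abs(n@t)+.0145*abs(n@s)
    return world(np.array([.08,side*.026])+r*d+n*(.0045+h+gap))
E
python3 - <<'E'
from h import *
import pickle
a,b=pickle.load(open('c.pkl','rb'))
for nm,d,P,E in(('R top',a,(270.9,171.2),(292.6,179.2)),('L top',a,(252,171.2),(234.4,178.3)),('R sc',b,(241.6,255),(232.6,233)),('L sc',b,(260,270.4),(286.6,279.4))):
    p=base(ray(d,*P,.05));e=base(ray(d,*E,.051));v=e-p;s=-1 if nm[0]=='R' else 1
    print(nm,(p*1e3).round(1),(e*1e3).round(1),np.hypot(*v).round(4),'phi',(np.arctan2(s*v[1],-v[0])+.314).round(2))
go(*world([.03,0]),.12)
for s in(-1,1):
  for phi,g in((1.6,.008),(1.6,0),(1.2,0),(.8,0),(.4,0),(0,0)):
    c=centre(s,phi,.048,np.radians(41.75),g);print(s,phi,c.round(4),(base(c)*1e3).round(1))
E
```

```text
R top [ 80.5 -27.5] [ 56.7 -86.4] 0.0635 phi 1.5
L top [81.  24.2] [60.7 71.8] 0.0518 phi 1.48
R sc [ 81.8 -25.8] [ 59.5 -75.3] 0.0542 phi 1.46
L sc [80.7 24.2] [59.7 74.6] 0.0546 phi 1.49
t 11.25 tcp [ 0.586  -0.0034  0.0395] xhead 41.75 zax [-0.  0. -1.] open 0.0402 F [-0.1 -0.6  0.2]
shift rows(0.05m) tool xyz [ 0.574 -0.04  -1.609]
-1 1.6 [ 0.6629 -0.0698] [ 95.6 -80.6]
-1 1.6 [ 0.6555 -0.0668] [ 88.  -78.3]
-1 1.2 [ 0.6328 -0.0616] [ 64.8 -75.5]
-1 0.8 [ 0.6167 -0.0521] [ 47.8 -67.8]
-1 0.4 [ 0.6047 -0.0356] [ 34.1 -52.6]
-1 0 [ 0.6009 -0.0131] [ 28.  -30.6]
1 1.6 [0.6789 0.0903] [94.8 80.3]
1 1.6 [0.6711 0.0889] [87.1 78.1]
1 1.2 [0.6469 0.0876] [63.2 74.3]
1 0.8 [0.6291 0.0801] [46.3 65. ]
1 0.4 [0.6156 0.0686] [34.1 52.1]
1 0 [0.6069 0.0499] [27.4 32.6]
```

Request:
play_rows(series=[[0.47, [-0.3, 0, -0.3], [0, 0, 0]], [0, [0, 0, -0.6], [0, 0, 0]], [0, [0, 0, -0.5], [0, 0, 0]], [0, [0, 0, 0], [0, 0, 0]]])

```text
t: 11.75
tool_pos: [0.5766, -0.0137, 0.1122]
tool_rot: [2.933, 1.118, 0.007]
contact_force: [-0.4, 0.2, -0.1]
opening: -0.0001
grip_force: 0.0
```

```bash
cat >> h.py <<'E'
def plan(side,wps,z0,r=.044):
    H=np.radians(41.75);x=np.array([np.cos(H),np.sin(H)]);y=np.array([x[1],-x[0]])
    o=ctrl.get_obs();p=np.array(o['tool_pos'])[:2]
    for phi,g in wps:
        c=centre(side,phi,r,H,g);dv=(c-p)/.05
        ps=phi-np.radians(18);dd=np.array([-np.cos(ps),side*np.sin(ps)]);n=np.array([np.sin(ps),side*np.cos(ps)])
        t=np.array([np.cos(H-YAW),np.sin(H-YAW)]);s=np.array([-t[1],t[0]])
        cc=-.011*np.sign(n@t)*t-.0145*np.sign(n@s)*s
        print(phi,g,'tool dx,dy',round(dv@x,3),round(dv@y,3),'contact r',round(r+cc@dd,4),c.round(4));p=c
E
python3 - <<'E'
from h import *
go(.58,0,.0425)
W=[(1.48,.010),(1.48,0),(1.3,0),(1.1,0),(.9,0),(.7,0),(.5,0),(.3,0),(.1,0),(0.0,0)]
plan(-1,W,.0425);print();plan(1,W,.0425)
E
```

```text
t 11.75 tcp [ 0.5766 -0.0137  0.1122] xhead 41.74 zax [ 0.005 -0.001 -1.   ] open -0.0001 F [-0.4  0.2 -0.1]
shift rows(0.05m) tool xyz [ 0.228 -0.165  1.394]
1.48 0.01 tool dx,dy 0.514 1.909 contact r 0.0497 [ 0.6594 -0.0678]
1.48 0 tool dx,dy -0.065 -0.189 contact r 0.0497 [ 0.6506 -0.0629]
1.3 0 tool dx,dy -0.118 -0.16 contact r 0.0527 [ 0.6409 -0.0609]
1.1 0 tool dx,dy -0.09 -0.191 contact r 0.0337 [ 0.6312 -0.0568]
0.9 0 tool dx,dy -0.06 -0.151 contact r 0.0369 [ 0.6239 -0.0531]
0.7 0 tool dx,dy -0.029 -0.175 contact r 0.0404 [ 0.617  -0.0476]
0.5 0 tool dx,dy 0.011 -0.191 contact r 0.044 [ 0.6111 -0.0401]
0.3 0 tool dx,dy 0.058 -0.195 contact r 0.0476 [ 0.6068 -0.0308]
0.1 0 tool dx,dy 0.109 -0.186 contact r 0.0511 [ 0.6046 -0.0203]
0.0 0 tool dx,dy 0.073 -0.084 contact r 0.0527 [ 0.6046 -0.0147]

1.48 0.01 tool dx,dy 2.83 -0.224 contact r 0.0526 [0.6747 0.0889]
1.48 0 tool dx,dy -0.182 -0.083 contact r 0.0526 [0.6652 0.0859]
1.3 0 tool dx,dy -0.16 -0.131 contact r 0.0553 [0.6548 0.0855]
1.1 0 tool dx,dy -0.213 -0.102 contact r 0.0579 [0.6435 0.0822]
0.9 0 tool dx,dy -0.152 -0.06 contact r 0.0313 [0.6358 0.0794]
0.7 0 tool dx,dy -0.145 -0.04 contact r 0.0342 [0.6291 0.076 ]
0.5 0 tool dx,dy -0.165 -0.012 contact r 0.0374 [0.6226 0.071 ]
0.3 0 tool dx,dy -0.178 0.025 contact r 0.0409 [0.6168 0.0642]
0.1 0 tool dx,dy -0.18 0.069 contact r 0.0445 [0.6123 0.0556]
0.0 0 tool dx,dy -0.087 0.052 contact r 0.0463 [0.6108 0.0507]
```

Request:
play_rows(series=[[0, [0.17, 0.63, 0], [0, 0, 0]], [0, [0.17, 0.64, 0], [0, 0, 0]], [0, [0.174, 0.639, 0], [0, 0, 0]], [0, [0, 0, 0], [0, 0, 0]], [0, [0, 0, 0.7], [0, 0, 0]], [0, [0, 0, 0.4], [0, 0, 0]], [0, [0, 0, 0], [0, 0, 0]]])

```text
t: 12.62
tool_pos: [0.6548, -0.0666, 0.0512]
tool_rot: [-2.932, -1.119, 0.008]
contact_force: [0.4, -0.7, -0.1]
opening: -0.0001
grip_force: 0.0
```

Run:
```python
from h import *
go(*centre(-1,1.48,.044,np.radians(41.75),.01),.0425)
d=shot('scene');cv2.imwrite('pics/s5.png',cv2.resize(d['color'][180:300,190:340],None,fx=5,fy=5,interpolation=2))
```

```text
t 12.62 tcp [ 0.6548 -0.0666  0.0512] xhead 41.76 zax [-0.006  0.001 -1.   ] open -0.0001 F [ 0.4 -0.7 -0.1]
shift rows(0.05m) tool xyz [0.053 0.08  0.173]
```

View pics/s5.png

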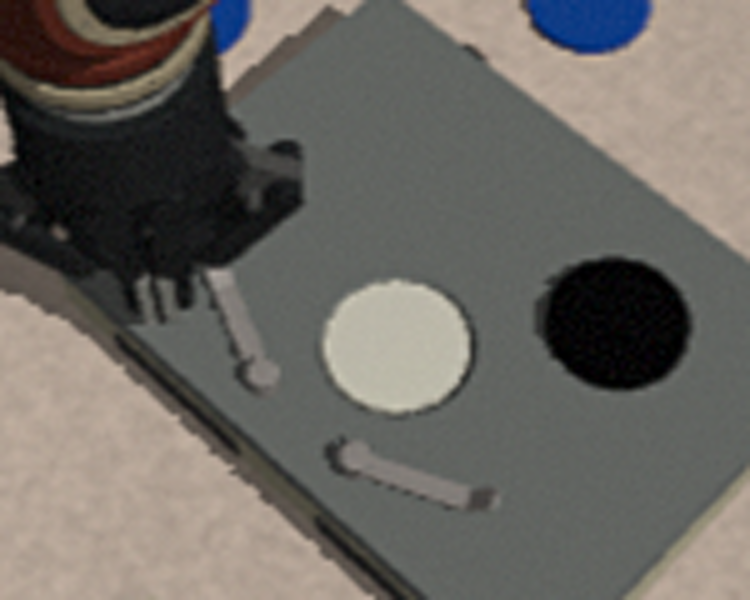

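The closed fingers (tips at crop (150..190, 300)) stand on the far side of the right clip, near its end, and the plate lies flush. I lower the fingers and then sweep the clip in.

Request:
play_rows(series=[[0, [0.05, 0.08, 0.08], [0, 0, 0]], [0, [0, 0, 0.08], [0, 0, 0]], [0, [0, 0, 0], [0, 0, 0]]])

```text
t: 13.05
tool_pos: [0.6622, -0.0689, 0.0467]
tool_rot: [2.935, 1.119, 0.0]
contact_force: [-0.5, -0.7, -0.3]
opening: -0.0001
grip_force: 0.0
```

Run:
```python
from h import *
go(.58,0,.0425)
plan(-1,[(1.48,0),(1.3,0)],0)
```

```text
t 13.05 tcp [ 0.6622 -0.0689  0.0467] xhead 41.74 zax [ 0. -0. -1.] open -0.0001 F [-0.5 -0.7 -0.3]
shift rows(0.05m) tool xyz [-0.309 -2.122  0.084]
1.48 0 tool dx,dy -0.093 -0.242 contact r 0.0497 [ 0.6506 -0.0629]
1.3 0 tool dx,dy -0.118 -0.16 contact r 0.0527 [ 0.6409 -0.0609]
```

Request:
play_rows(series=[[0, [0, 0, 0.09], [0, 0, 0]], [0, [-0.093, -0.242, 0], [0, 0, 0]], [0, [-0.118, -0.16, 0], [0, 0, 0]], [0, [-0.09, -0.19, 0], [0, 0, 0]], [0, [-0.06, -0.15, 0], [0, 0, 0]], [0, [-0.03, -0.175, 0], [0, 0, 0]], [0, [0.01, -0.19, 0], [0, 0, 0]], [0, [0, 0, 0], [0, 0, 0]]])

```text
t: 14.05
tool_pos: [0.6149, -0.0392, 0.0456]
tool_rot: [2.932, 1.118, 0.017]
contact_force: [7.9, 3.2, 3.3]
opening: 0.0002
grip_force: 4.4
```

Run:
```python
from h import *
plate(.04)
go(*centre(-1,.5,.044,np.radians(41.75),0),.0425)
plan(-1,[(.5,0),(.3,0),(.1,0),(0,0)],0)
d=shot('scene');cv2.imwrite('pics/s6.png',cv2.resize(d['color'][180:300,190:340],None,fx=5,fy=5,interpolation=2))
```

```text
plate px 268.8 248.8 A 570.5 ax [26.3 29. ] [0.607  0.0169] to recess in tool mm [-0.5 -0.8] plate from tcp mm [ 31.5 -47.3]
t 14.1 tcp [ 0.615  -0.0393  0.0456] xhead 41.75 zax [ 0.011  0.    -1.   ] open 0.0001 F [7.7 3.9 4. ]
shift rows(0.05m) tool xyz [-0.069 -0.041  0.061]
0.5 0 tool dx,dy -0.068 -0.041 contact r 0.044 [ 0.6111 -0.0401]
0.3 0 tool dx,dy 0.058 -0.195 contact r 0.0476 [ 0.6068 -0.0308]
0.1 0 tool dx,dy 0.109 -0.186 contact r 0.0511 [ 0.6046 -0.0203]
0 0 tool dx,dy 0.073 -0.084 contact r 0.0527 [ 0.6046 -0.0147]
```

View pics/s6.png

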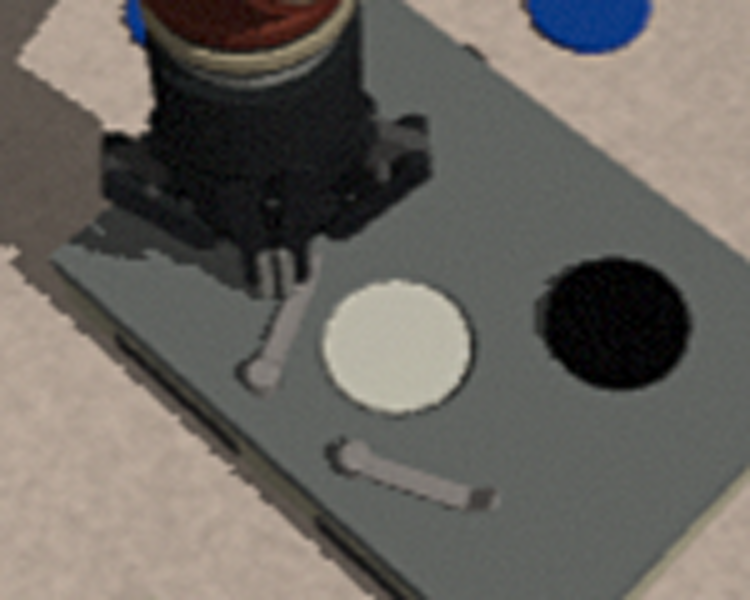

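The right clip has swung partway, with its pivot at crop (262,375) and its end near (318,250). But the z of 0.0456 and the force along the clip show the finger riding on top of the strip against the upturn. I'll lift, set down clear on the outside and push again.

Request:
play_rows(series=[[0, [0, 0, -0.2], [0, 0, 0]], [0, [0, 0, -0.2], [0, 0, 0]], [0, [0, 0, 0], [0, 0, 0]]])

```text
t: 14.52
tool_pos: [0.6111, -0.0404, 0.063]
tool_rot: [2.935, 1.119, 0.001]
contact_force: [-0.2, -0.0, -0.0]
opening: 0.0001
grip_force: 0.0
```

Run:
```python
from h import *
d=shot('scene')
p=base(ray(d,242.4,255,.05));e=base(ray(d,253.6,230,.052));v=e-p;phi=np.arctan2(-v[1],-v[0])+.314
print(p,e,phi,np.hypot(*v))
go(*centre(-1,phi,.044,np.radians(41.75),.012),.0425)
plan(-1,[(phi,0.012),(.3,0),(.1,0),(0,0)],0)
cv2.imwrite('pics/s7.png',cv2.resize(d['color'][200:290,200:310],None,fx=6,fy=6,interpolation=2))
```

```text
[ 0.08075803 -0.02465922] [ 0.02527075 -0.04853118] 0.720287117783516 0.06040453927808738
t 14.57 tcp [ 0.6107 -0.0404  0.0623] xhead 41.74 zax [ 0. -0. -1.] open -0.0001 F [-0.2  0.6  0.1]
shift rows(0.05m) tool xyz [-0.1    0.428  0.396]
0.720287117783516 0.012 tool dx,dy -0.1 0.428 contact r 0.04 [ 0.6212 -0.0597]
0.3 0 tool dx,dy 0.168 -0.623 contact r 0.0476 [ 0.6068 -0.0308]
0.1 0 tool dx,dy 0.109 -0.186 contact r 0.0511 [ 0.6046 -0.0203]
0 0 tool dx,dy 0.073 -0.084 contact r 0.0527 [ 0.6046 -0.0147]
```

View pics/s7.png

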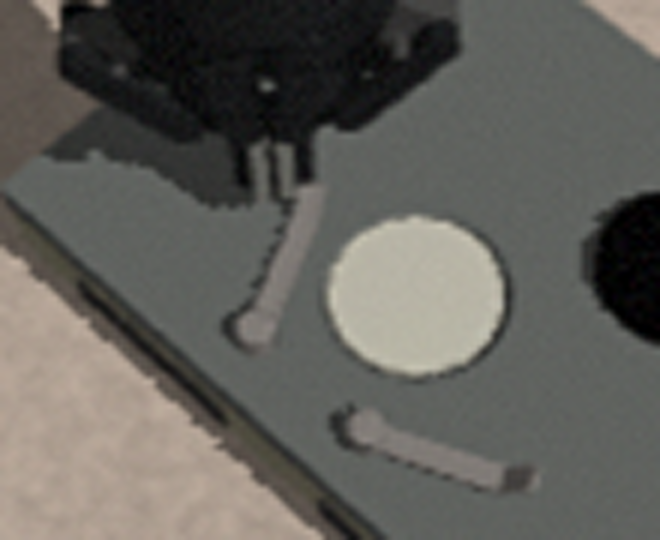

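With the finger lifted, the clip's pivot is at crop (252,328) and its end at (313,188), giving phi about 0.72. From here on I check numerically only, as my picture views are used up.

Request:
play_rows(series=[[0, [-0.05, 0.22, 0], [0, 0, 0]], [0, [-0.05, 0.21, 0], [0, 0, 0]], [0, [0, 0, 0], [0, 0, 0]], [0, [0, 0, 0.2], [0, 0, 0]], [0, [0, 0, 0.2], [0, 0, 0]], [0, [0, 0, 0], [0, 0, 0]], [0, [0, 0, 0], [0, 0, 0]]])

```text
t: 15.45
tool_pos: [0.6211, -0.0593, 0.0414]
tool_rot: [-2.935, -1.119, 0.001]
contact_force: [-0.6, 0.1, 0.0]
opening: -0.0002
grip_force: 0.0
```

Run:
```python
from h import *
go(*centre(-1,.72,.044,np.radians(41.75),.012),.0425)
plan(-1,[(.3,0),(.1,0),(0,0)],0)
```

```text
t 15.45 tcp [ 0.6211 -0.0593  0.0414] xhead 41.76 zax [-0.001  0.    -1.   ] open -0.0002 F [-0.6  0.1  0. ]
shift rows(0.05m) tool xyz [-0.003  0.006 -0.021]
0.3 0 tool dx,dy 0.165 -0.616 contact r 0.0476 [ 0.6068 -0.0308]
0.1 0 tool dx,dy 0.109 -0.186 contact r 0.0511 [ 0.6046 -0.0203]
0 0 tool dx,dy 0.073 -0.084 contact r 0.0527 [ 0.6046 -0.0147]
```

Request:
play_rows(series=[[0, [0.041, -0.154, 0], [0, 0, 0]], [0, [0.041, -0.154, 0], [0, 0, 0]], [0, [0.041, -0.154, 0], [0, 0, 0]], [0, [0.041, -0.154, 0], [0, 0, 0]], [0, [0.055, -0.093, 0], [0, 0, 0]], [0, [0.055, -0.093, 0], [0, 0, 0]], [0, [0.04, -0.04, 0], [0, 0, 0]], [0, [0, 0, 0], [0, 0, 0]]])

```text
t: 16.45
tool_pos: [0.6049, -0.0175, 0.0417]
tool_rot: [-2.935, -1.119, 0.001]
contact_force: [0.5, -0.2, -0.3]
opening: 0.0002
grip_force: 0.0
```

Run:
```python
from h import *
go(*centre(-1,0.05,.044,np.radians(41.75),0),.0425)
plan(-1,[(0,0)],0)
```

```text
t 16.45 tcp [ 0.6049 -0.0175  0.0417] xhead 41.76 zax [-0.001  0.    -1.   ] open 0.0002 F [ 0.5 -0.2 -0.3]
shift rows(0.05m) tool xyz [-0.006 -0.004 -0.016]
0 0 tool dx,dy 0.033 -0.045 contact r 0.0527 [ 0.6046 -0.0147]
```

Request:
play_rows(series=[[0, [-0.05, 0.2, 0], [0, 0, 0]], [0, [0, 0.1, 0], [0, 0, 0]], [0, [0, 0, -0.6], [0, 0, 0]], [0, [0, 0, -0.6], [0, 0, 0]], [0, [0, 0, 0], [0, 0, 0]]])

```text
t: 17.08
tool_pos: [0.6158, -0.0314, 0.1054]
tool_rot: [2.933, 1.117, 0.008]
contact_force: [0.4, -0.1, 0.1]
opening: 0.0001
grip_force: 0.0
```

Run:
```python
from h import *
go(*centre(1,1.48,.044,np.radians(41.75),.015),.042)
plan(1,[(1.48,.015)],0)
```

```text
t 17.07 tcp [ 0.6158 -0.0314  0.1054] xhead 41.71 zax [ 0.006 -0.001 -1.   ] open 0.0001 F [ 0.4 -0.1  0.1]
shift rows(0.05m) tool xyz [ 2.566 -0.977  1.273]
1.48 0.015 tool dx,dy 2.572 -0.969 contact r 0.0526 [0.6795 0.0904]
```

Request:
play_rows(series=[[0, [0.643, -0.242, 0], [0, 0, 0]], [0, [0.643, -0.242, 0], [0, 0, 0]], [0, [0.643, -0.242, 0], [0, 0, 0]], [0, [0.643, -0.242, 0], [0, 0, 0]], [0, [0, 0, 0.4], [0, 0, 0]], [0, [0, 0, 0.4], [0, 0, 0]], [0, [0, 0, 0], [0, 0, 0]], [0, [0, 0, 0], [0, 0, 0]]])

```text
t: 18.08
tool_pos: [0.6767, 0.0903, 0.0615]
tool_rot: [-2.936, -1.118, 0.001]
contact_force: [0.3, 0.3, 0.2]
opening: 0.0002
grip_force: 0.0
```

Run:
```python
from h import *
go(*centre(1,1.48,.044,np.radians(41.75),.015),.042)
```

```text
t 18.07 tcp [0.6767 0.0903 0.0615] xhead 41.68 zax [-0.001 -0.    -1.   ] open 0.0002 F [0.3 0.3 0.2]
shift rows(0.05m) tool xyz [0.044 0.036 0.391]
```

Request:
play_rows(series=[[0, [0.044, 0.036, 0], [0, 0, 0]], [0, [0, 0, 0.2], [0, 0, 0]], [0, [0, 0, 0.19], [0, 0, 0]], [0, [0, 0, 0], [0, 0, 0]], [0, [0, 0, 0], [0, 0, 0]]])

```text
t: 18.7
tool_pos: [0.6798, 0.0913, 0.0423]
tool_rot: [-2.935, -1.119, 0.001]
contact_force: [0.8, 0.2, -0.1]
opening: -0.0001
grip_force: 0.0
```

Run:
```python
from h import *
go(*centre(1,1.48,.044,np.radians(41.75),.015),.0415)
W=[(1.48,0),(1.3,0),(1.1,0),(.9,0),(.7,0),(.5,0),(.3,0),(.1,0),(0.0,0)]
plan(1,W,0,.045)
```

```text
t 18.7 tcp [0.6798 0.0913 0.0423] xhead 41.75 zax [-0. -0. -1.] open -0.0001 F [ 0.8  0.2 -0.1]
shift rows(0.05m) tool xyz [-0.017  0.01   0.017]
1.48 0 tool dx,dy -0.281 -0.133 contact r 0.0536 [0.6649 0.0869]
1.3 0 tool dx,dy -0.163 -0.132 contact r 0.0563 [0.6544 0.0864]
1.1 0 tool dx,dy -0.217 -0.103 contact r 0.0589 [0.6428 0.083 ]
0.9 0 tool dx,dy -0.156 -0.059 contact r 0.0323 [0.6351 0.08  ]
0.7 0 tool dx,dy -0.149 -0.039 contact r 0.0352 [0.6282 0.0765]
0.5 0 tool dx,dy -0.168 -0.01 contact r 0.0384 [0.6216 0.0713]
0.3 0 tool dx,dy -0.181 0.028 contact r 0.0419 [0.6158 0.0642]
0.1 0 tool dx,dy -0.183 0.072 contact r 0.0455 [0.6113 0.0555]
0.0 0 tool dx,dy -0.088 0.054 contact r 0.0473 [0.6098 0.0505]
```

Run:
```python
from h import *
plan(1,[(1.48,0),(1.3,0),(1.1,0),(.9,0),(.7,0)],0,.039)
H=np.radians(41.75);x=np.array([np.cos(H),np.sin(H)]);y=np.array([x[1],-x[0]])
e=(centre(1,.5,.046,H)-centre(1,.7,.039,H))/.05;print(e@x,e@y)
```

```text
1.48 0 tool dx,dy -0.331 -0.024 contact r 0.0476 [0.6666 0.0811]
1.3 0 tool dx,dy -0.143 -0.125 contact r 0.0503 [0.6572 0.0811]
1.1 0 tool dx,dy -0.194 -0.1 contact r 0.0529 [0.6466 0.0783]
0.9 0 tool dx,dy -0.132 -0.061 contact r 0.0263 [0.6397 0.0762]
0.7 0 tool dx,dy -0.126 -0.045 contact r 0.0292 [0.6335 0.0737]
-0.21992368161583795 -0.13981286929134035
```

Request:
play_rows(series=[[0, [0, 0, 0.015], [0, 0, 0]], [0, [-0.166, -0.012, 0], [0, 0, 0]], [0, [-0.166, -0.012, 0], [0, 0, 0]], [0, [-0.143, -0.125, 0], [0, 0, 0]], [0, [-0.194, -0.1, 0], [0, 0, 0]], [0, [-0.132, -0.061, 0], [0, 0, 0]], [0, [-0.126, -0.045, 0], [0, 0, 0]], [0, [0, 0, 0], [0, 0, 0]]])

```text
t: 19.7
tool_pos: [0.633, 0.0735, 0.0418]
tool_rot: [-2.935, -1.119, 0.001]
contact_force: [0.7, 0.1, 0.3]
opening: -0.0
grip_force: 0.0
```

Run:
```python
from h import *
go(*centre(1,.7,.039,np.radians(41.75)),.0415)
plan(1,[(.5,0),(.3,0),(.1,0),(.05,0)],0,.046)
```

```text
t 19.7 tcp [0.633  0.0735 0.0418] xhead 41.74 zax [-0.001  0.    -1.   ] open -0.0 F [0.7 0.1 0.3]
shift rows(0.05m) tool xyz [0.01  0.005 0.005]
0.5 0 tool dx,dy -0.21 -0.135 contact r 0.0394 [0.6206 0.0716]
0.3 0 tool dx,dy -0.184 0.03 contact r 0.0429 [0.6148 0.0643]
0.1 0 tool dx,dy -0.185 0.075 contact r 0.0465 [0.6104 0.0554]
0.05 0 tool dx,dy -0.045 0.026 contact r 0.0474 [0.6095 0.0529]
```

Going smoothly; I finish the left sweep, then back off and rise.

Request:
play_rows(series=[[0, [-0.105, -0.068, 0], [0, 0, 0]], [0, [-0.105, -0.067, 0], [0, 0, 0]], [0, [-0.184, 0.03, 0], [0, 0, 0]], [0, [-0.093, 0.037, 0], [0, 0, 0]], [0, [-0.092, 0.038, 0], [0, 0, 0]], [0, [-0.045, 0.026, 0], [0, 0, 0]], [0, [0, 0, 0], [0, 0, 0]]])

```text
t: 20.58
tool_pos: [0.6101, 0.0527, 0.0418]
tool_rot: [2.936, 1.119, -0.0]
contact_force: [0.5, -1.0, -0.3]
opening: -0.0001
grip_force: 0.0
```

Request:
play_rows(series=[[0, [0.15, -0.15, 0], [0, 0, 0]], [0, [0.1, -0.1, 0], [0, 0, 0]], [0, [0, 0, -0.7], [0, 0, 0]], [0, [0, 0, -0.9], [0, 0, 0]], [0, [0, -0.9, -0.9], [0, 0, 0]], [0, [-0.9, -0.3, 0], [0, 0, 0]], [0, [-0.9, -0.3, 0], [0, 0, 0]], [0, [0, 0, 0], [0, 0, 0]]])

```text
t: 21.58
tool_pos: [0.4918, 0.0662, 0.165]
tool_rot: [-2.935, -1.119, 0.003]
contact_force: [0.7, 0.5, 0.2]
opening: -0.0004
grip_force: 0.0
```

Run:
```python
from h import *
go(.5,.2,.2);plate(.04)
import pickle
a0,b0=pickle.load(open('c.pkl','rb'))
b=shot('scene')
# grey clip pixels: lighter than the base top, neutral, darker than the plate
c=b['color'].astype(int);c0=b0['color'].astype(int)
# pixels that differ from first view near the expected clip positions and over the plate
for s,nm in((-1,'R'),(1,'L')):
    piv=np.array([.08,s*.026]);print(nm,end=': ')
    for phi in np.arange(-.1,.5,.05):
        ps=phi-.314;d=np.array([-np.cos(ps),s*np.sin(ps)])
        v=[]
        for r in np.arange(.012,.044,.003):
            w=world(piv+r*d);u=proj(b,[w[0],w[1],.0455]);v.append(cv2.getRectSubPix(b['color'],(1,1),u)[0,0].astype(int).tolist())
        v=np.array(v);print(round(phi,2),v.mean(0).round(0),v.std(0).max().round(0),end=' | ')
    print()
k='R'
for n,d,d0,box in(('black',b,b0,(296,228,332,262)),):
    print(n,blob(d,d['color'].max(2)<45,box)[:3],blob(d0,d0['color'].max(2)<45,box)[:3])
print(abs(c-c0).max(2)[275:310,420:470].max(),abs(c-c0).max(2)[345:395,385:435].max(),abs(c-c0).max(2)[150:190,145:190].max())
```

```text
t 21.57 tcp [0.4918 0.0662 0.165 ] xhead 41.74 zax [-0.002 -0.    -1.   ] open -0.0004 F [0.7 0.5 0.2]
shift rows(0.05m) tool xyz [ 1.903 -1.888 -0.702]
plate px 269.0 248.9 A 366.5 ax [25.9 28.4] [0.6069 0.0175] to recess in tool mm [-0.8 -0.3] plate from tcp mm [ 51.9 111.9]
R: -0.1 [127. 136. 140.] 30.0 | -0.05 [120. 128. 132.] 21.0 | 0.0 [110. 116. 120.] 7.0 | 0.05 [108. 112. 116.] 2.0 | 0.1 [109. 113. 117.] 2.0 | 0.15 [110. 115. 119.] 1.0 | 0.2 [110. 114. 119.] 2.0 | 0.25 [104. 108. 112.] 8.0 | 0.3 [ 97. 102. 105.] 21.0 | 0.35 [93. 97. 98.] 16.0 | 0.4 [88. 91. 90.] 11.0 | 0.45 [85. 88. 87.] 9.0 | 
L: -0.1 [116. 126. 128.] 38.0 | -0.05 [110. 119. 121.] 27.0 | 0.0 [101. 108. 110.] 8.0 | 0.05 [103. 108. 112.] 8.0 | 0.1 [109. 113. 118.] 3.0 | 0.15 [110. 114. 119.] 1.0 | 0.2 [109. 113. 118.] 2.0 | 0.25 [109. 113. 118.] 2.0 | 0.3 [113. 118. 122.] 9.0 | 0.35 [116. 122. 125.] 22.0 | 0.4 [107. 113. 115.] 25.0 | 0.45 [92. 96. 96.] 12.0 | 
black (312.6371783752529, 244.3446082682856, 576.5) (312.5376898824878, 244.304671825738, 581.5)
19 18 70
```

Request:
play_rows(series=[[0, [0, -0.8, -0.4], [0, 0, 0]], [0, [0.4, -0.8, -0.4], [0, 0, 0]], [0, [0.5, -0.8, 0], [0, 0, 0]], [0, [0.5, -0.8, 0], [0, 0, 0]], [0, [0.5, -0.8, 0], [0, 0, 0]], [0, [0.5, -0.8, 0], [0, 0, 0]], [0, [0, 0, 0], [0, 0, 0]]])

```text
t: 22.55
tool_pos: [0.4243, 0.3286, 0.2063]
tool_rot: [-2.932, -1.126, -0.001]
contact_force: [-0.2, -1.0, -0.2]
opening: -0.0
grip_force: 0.0
```

Run:
```python
from h import *
import pickle
a0,b0=pickle.load(open('c.pkl','rb'))
go(.5,.2,.2)
a=shot('top');b=shot('scene')
def off(d,R): return R-REC
for n,d,R in(('top',a,np.array([.6081,.01715])),('scene',b,REC)):
  for s in(-1,1):
    piv=np.array([.08,s*.026]);o=[]
    for phi in np.arange(-.15,.5,.025):
        ps=phi-.314;dd=np.array([-np.cos(ps),s*np.sin(ps)]);v=[]
        for r in np.arange(.014,.044,.003):
            w=world(piv+r*dd)+R-REC;v.append(cv2.getRectSubPix(d['color'],(1,1),proj(d,[*w,.0455]))[0,0].astype(int))
        v=np.array(v);o.append((round(phi,3),int(v.std(0).max()),v.mean(0).astype(int).tolist()))
    good=[q[0] for q in o if q[1]<=5];print(n,s,good[:1],good[-1:],[q[1] for q in o])
for n,d,d0 in(('top',a,a0),('scene',b,b0)):
  bx={'top':dict(petri=(120,175,165,215),bottle=(130,243,160,268),carton=(360,168,398,212),black=(222,200,255,228)),'scene':dict(carton=(140,145,195,195),bottle=(425,270,470,310),petri=(385,345,435,395),black=(292,225,336,266))}[n]
  for k,(x0,y0,x1,y1) in bx.items():
    sh=cv2.phaseCorrelate(np.float32(cv2.cvtColor(d0['color'],6)[y0:y1,x0:x1]),np.float32(cv2.cvtColor(d['color'],6)[y0:y1,x0:x1]))
    print(n,k,np.round(sh[0],2),round(sh[1],2))
```

```text
t 22.55 tcp [0.4243 0.3286 0.2063] xhead 42.02 zax [ 0.     0.001 -1.   ] open -0.0 F [-0.2 -1.  -0.2]
shift rows(0.05m) tool xyz [-0.597  2.923  0.124]
top -1 [np.float64(0.075)] [np.float64(0.2)] [37, 37, 35, 32, 29, 24, 17, 11, 6, 2, 2, 2, 2, 1, 2, 6, 10, 14, 14, 15, 17, 19, 18, 16, 16, 16]
top 1 [np.float64(0.075)] [np.float64(0.25)] [60, 56, 51, 44, 33, 21, 13, 8, 6, 4, 2, 1, 1, 1, 1, 2, 4, 6, 11, 18, 20, 20, 20, 15, 10, 7]
scene -1 [np.float64(0.025)] [np.float64(0.475)] [33, 30, 28, 24, 19, 12, 6, 2, 1, 1, 1, 1, 1, 1, 2, 3, 6, 10, 14, 16, 14, 10, 9, 7, 6, 5]
scene 1 [np.float64(0.075)] [np.float64(0.275)] [43, 40, 36, 31, 25, 16, 7, 8, 7, 4, 2, 1, 1, 1, 1, 1, 1, 2, 7, 14, 20, 23, 22, 17, 10, 10]
top petri [0.48 0.02] 0.99
top bottle [0.37 0.43] 0.8
top carton [0.05 0.56] 0.99
top black [-0.05 -0.04] 1.0
scene carton [ 0.08 -0.02] 0.97
scene bottle [ 0.48 -0.03] 0.97
scene petri [0.02 0.05] 0.99
scene black [0.52 0.44] 0.89
```

Both views put the clips at phi about 0.13 (right) and 0.165 (left), so their ends lie about 17 and 19 mm from the recess centre, under the 25 mm limit. The plate is within 1 mm of centre, the bystanders have not moved, and the arm is clear.

```bash
python3 -c "
from station import ctrl
print(ctrl.finish_job())"
```

```text
the job is handed in; nothing more can be done
None
```

I handed the job in: the glass plate is flush in the recess, within 1 mm of centre, both clip ends lie over it about 17 and 19 mm from the recess centre, and the black plate and bench items have not moved; no verdict was shown.

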